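Unlock the board preheater's sprung clamp and hold it open

TASK

The circuit board on the black preheater is due to be changed: pull the yellow-headed lock pin up out of its snap socket and drop it foot first into the red pot. Then take the clamp arm's upright blue handle, swing the arm away from the board against its spring until it is fully back on its stop, and finish while still holding it there by the handle, as it snaps shut if let go. Leave the board, solder reel, flux tin and multimeter where they are.

Things in the scene. Friction and masses are not known exactly. Their poses are not given: they have to be found in the camera images.
- jig: black board preheater, a fixed box 220 (x) x 280 (y) x 30 mm high at a random place and yaw; origin at the centre of its underside, z up. In its own axes, on its top: pin socket at x +58, y -20 mm; clamp arm pivot hub at x +40, y -100 mm; thin red stop post at x +83, y -71 mm, 78 mm high above the table. The board lies on its -x part
- pin: lock pin, upright in its socket at the start, about 60 g, 96 mm long: steel shaft 12 mm across and 54 mm long, grooved near its foot, then a yellow cylindrical head 24 mm across and 42 mm tall. Origin at the centre of its foot (shaft end), z to the head. In the socket its foot is 30 mm and its head 84 to 126 mm above the table. It blocks the clamp arm, which runs under its head
- socket (a point): centre of the mouth of the pin socket, a steel block 36 mm square on the preheater, its top 58 mm above the table, its hole 28 mm deep. Two sprung balls in it snap into the pin's groove: pulling the pin straight up takes about 12 N over the first 6 mm, then it is free
- pivot (a point): point on the upright axis of the clamp arm, fixed to the preheater at its x +40, y -100 mm, 68 mm above the table (mid-height of the arm); its axes are the preheater's
- handle: the clamp arm's upright blue handle, a round sleeve 20 mm across, 56 mm tall, free to spin on the arm's end, 170 mm from the pivot axis. Origin at the centre of its foot, 74 mm above the table on the arm's flat top; its top is at 130 mm. The arm: aluminium bar 18 mm wide, 12 mm thick, rubber jaw on the board side. Shut: handle at x +40, y +70 mm of the preheater
- clamp (a joint): angle of the clamp arm about its upright pivot, rad: 0 = shut against the board (arm along the preheater's +y); grows as it swings clockwise seen from above, the handle going towards the preheater's +x; 0.7 = on the stop. The spring always drives it shut: about 3 N at the handle when shut, 7 N at the stop
- pot: red square open pot, fixed, 64 x 64 mm outside, 60 mm high, wall and floor 5 mm, inside 54 x 54 mm; origin at the centre of its underside. It stands left or right of the preheater, in the place that the solder reel does not have
- board: green circuit board 83 x 130 x 4 mm lying loose on the preheater beside the clamp jaw, with its top 34 mm above the table; origin at the centre of its underside. To be left alone
- reel: grey metal solder reel standing on its flange, 56 mm in diameter, 50 mm high; origin at the centre of its underside. To be left alone
- tin: round flux tin with yellow lid and blue base, 66 mm in diameter, 31 mm high; origin at the centre of its underside. To be left alone
- meter: orange multimeter lying on its back, 150 x 78 x 34 mm; origin at the centre of its underside. To be left alone
Things that resemble listed ones, but are neither listed nor needed, are in the scene too. What is shaped like the pin but orange is not meant.

How it is judged:
On the way, in this order (a step that is already met when the one before it is completed fails the run):
1. the lock pin is pulled right out of its socket (z of pin in the frame of jig above 0.062 m), for 0.1 s.
2. the lock pin is in the red pot, foot down, and let go (x of pin in the frame of pot between -0.032 and 0.032 m and y of pin in the frame of pot between -0.032 and 0.032 m and z of pin in the frame of pot below 0.03 m and contact force between the fingers and pin below 0.1 N), for 0.2 s.
At the end, for the whole second after the job is handed in: Clamp arm within 0.04 rad of its stop, held by the fingers on the blue handle with over 2 N; lock pin let go in the red pot, its foot within 32 mm of the pot's centre lines and below 30 mm; board, reel, tin and multimeter within 20 mm of their starts (all of step 2 and value of joint clamp above 0.66 rad and contact force between the fingers and handle above 2 N and distance of each of board, reel, tin, meter from where it was at the start of the episode below 0.02 m); the arm keeps its last pose, push and grip.
It fails at once if the clamped circuit board is moved by more than 20 mm (distance of board from where it was at the start of the episode above 0.02 m).
It fails at once if the solder reel is moved by more than 20 mm (distance of reel from where it was at the start of the episode above 0.02 m).
It fails at once if the flux tin is moved by more than 20 mm (distance of tin from where it was at the start of the episode above 0.02 m).
It fails at once if the multimeter is moved by more than 20 mm (distance of meter from where it was at the start of the episode above 0.02 m).
It also fails if it takes over 48 s, if anything falls off the work surface, if the arm or the gripper's body presses on something with over 40 N, if the wrist force passes 120 N, or if a joint passes its speed limit or range.

ROBOT

A 7-joint arm with a two-finger parallel gripper is mounted at the origin on the work surface. World frame = base frame: x ahead of the robot, y to its left, z up, the work surface at z = 0. Lengths are in m, angles in rad, forces in N, time in s.
With the tool pointing down it reaches from about 0.4 to 0.9 m from the base axis. Payload 5.5 kg.
Tool frame: the origin (TCP) lies midway between the tips of the shut fingers; the grasp point (between the pads) lies 19 mm behind it (manip.grip_depth is the distance from the TCP to the grasp point, in m); z points along the fingers, x is the direction in which the jaws open and shut, and the axes are right-handed (so a half turn about z gives the same grasp; the last joint's range is limited). The gripper opens to 92 mm and grips with 3 to 60 N. Pads are 19 mm wide; open, the fingers measure 130 mm over their backs; the gripper's body (75 mm by 190 mm) begins 47 mm behind the grasp point.
Start: joints at [-0.903, 0.501, -0.427, 1.55, 0.221, 1.138, -0.21], TCP at [0.256, 0.597, 0.227] pointing down, gripper open.
Joint ranges: [-2.88, 2.88], [-0.31, 2.03], [-1.54, 1.56], [0.2, 2.42], [-1.41, 4.55], [0.19, 2.02], [-2.57, 2.57]. Speed limits (rad/s): [2.57, 2.57, 3.14, 3.14, 3.14, 3.14, 3.14].

INTERFACE

Orientations are given as a unit quaternion [x, y, z, w].
In Python, from bench import manip, effector, viewer gives the robot as it stands. Calls block until the motion is done:
- manip.move_pose(position, orientation): joint-space move of the TCP to a pose.
- manip.servo_line(position, ori=None, vel=0.15): straight line of the TCP; ori=None keeps the orientation; vel is the mean speed in m/s.
- manip.movej(angles): joint-space move.
- effector.open_jaws() and effector.close(f_grip=None): open the fingers fully, or close them until they stop; f_grip is the grip in N (None keeps the last).
- manip.sleep(seconds).
- manip.solve_ik(position, orientation): joint angles nearest the present ones, or None.
- viewer.get_image(name): name is "scene" or "top"; returns the picture (420x560x3 uint8, red, green, blue); there is no depth.
- viewer.get_calibration(name): a dict with "vfov" (degrees; the focal length in pixels is half the picture's height over the tangent of half this angle, whatever the lens; pixels are square), "cx", "cy" (the principal point, pixels), "dist_coeffs" ([k1, k2, p1, p2, k3] as OpenCV has them; the pictures are not rectified), "eye" and "attitude" of the camera in the world. Camera axes: x right, y down, z forward; pixel columns grow to the right and rows downward; lengths in m; the calibration is good to about 2 mm. A picture is of the moment at which its call begins. get_calibration takes no time and is no camera call.
A pose or a line that the arm cannot do raises manip.PlanningError and nothing moves.
- manip.hand_in(): hands the job in, once; it reports no verdict.
Readings, each from a call of its own:
- manip.current_clock(): time.
- manip.current_q(): joint angles.
- manip.current_joint_velocities(): joint speeds.
- manip.current_tau(): joint torques, N m.
- manip.current_tool_pos(): TCP position.
- manip.current_tcp_rot(): TCP orientation.
- manip.current_force(): force on the tool from outside, world axes, zero at the start.
- manip.current_wrist_torque(): the same for the moment, N m.
- manip.current_finger_gap(): finger opening in m.
Only numpy, scipy, OpenCV 4.12 (cv2) and the standard library are available. Lean on these libraries where they do the work, as an engineer would, in place of code of your own. Each camera call takes 0.05 s, during which the arm holds its last target.

## Working session

There is one attempt and no reset: what is moved stays moved. The work goes in short steps, each a Python script; the robot and the scene stay as the last script left them, time stands still between calls to the robot, and variables do not carry over. Pictures are saved under pics/ and viewed, and the job is handed in when it is done.

```bash
mkdir -p pics; ls; python3 - <<'E'
from bench import manip, effector, viewer
import cv2
for n in("scene","top"):
    im=viewer.get_image(n); cv2.imwrite(f"pics/{n}0.png",im[:,:,::-1]); print(n,viewer.get_calibration(n))
print(manip.current_clock(),manip.grip_depth,manip.current_tcp_rot(),manip.current_finger_gap(),manip.current_force())
E
```

```text
pics
scene {'vfov': 57.510383793826094, 'cx': 276.2963966872454, 'cy': 220.46766356811162, 'dist_coeffs': array([-0.05428756,  0.        ,  0.        ,  0.        ,  0.        ]), 'eye': array([ 1.18008655, -0.43419841,  0.64055997]), 'attitude': array([ 0.791759  ,  0.41142407, -0.20364592, -0.40295938])}
top {'vfov': 56.79896579715714, 'cx': 276.8295326467195, 'cy': 203.095618808161, 'dist_coeffs': array([-0.01965962,  0.        ,  0.        ,  0.        ,  0.        ]), 'eye': array([0.50183193, 0.01287652, 1.1346872 ]), 'attitude': array([ 0.71453746, -0.69837347,  0.03247405, -0.02561553])}
0.1 0.0188 [ 8.34808304e-01  5.50540029e-01 -7.45937169e-04  4.63931703e-04] 0.09187062051115198 [-0.26108543  0.30550559 -0.62705973]
```

View pics/scene0.png

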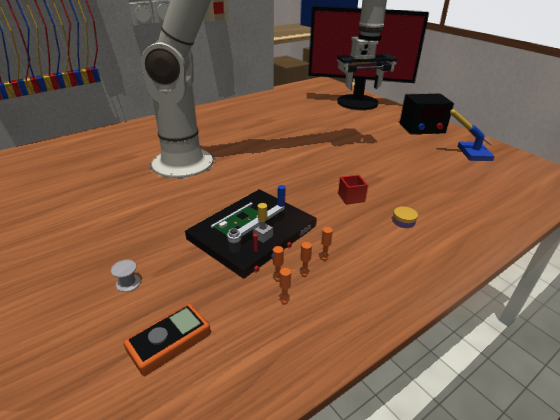

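View pics/top0.png

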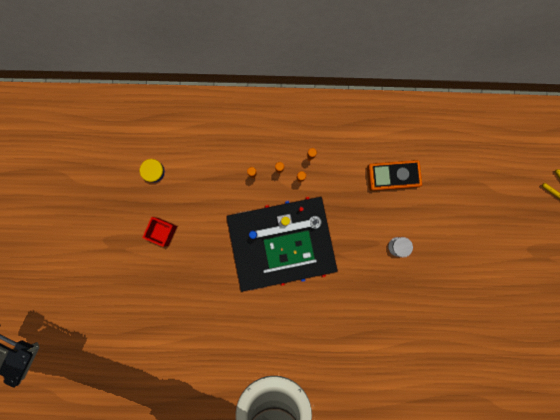

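The top view shows the preheater around (282,244), yellow pin head (285,221), blue handle (253,235), hub (315,222), pot (160,232), reel (401,247), tin (151,170), meter (395,175) and four orange decoys at (252,172), (280,167), (302,176) and (312,153). Next I measure.

```bash
cat > h.py <<'E'
import numpy as np, cv2
from bench import manip, effector, viewer
from scipy.spatial.transform import Rotation as R
class Cam:
    def __init__(s,n):
        c=viewer.get_calibration(n); f=210/np.tan(np.radians(c['vfov'])/2)
        s.K=np.array([[f,0,c['cx']],[0,f,c['cy']],[0,0,1]]); s.d=c['dist_coeffs']; s.e=c['eye']; s.R=R.from_quat(c['attitude']).as_matrix()
    def ray(s,p):
        u=cv2.undistortPoints(np.array(p,float).reshape(-1,1,2),s.K,s.d)[:,0]
        return np.c_[u,np.ones(len(u))]@s.R.T
    def plane(s,p,z):
        r=s.ray(p); return s.e+r*((z-s.e[2])/r[:,2])[:,None]
    def proj(s,P):
        rv=cv2.Rodrigues(s.R.T)[0]; return cv2.projectPoints(np.array(P,float).reshape(-1,3),rv,-s.R.T@s.e,s.K,s.d)[0][:,0]
def tri(ca,pa,cb,pb):
    A=ca.ray(pa)[0];B=cb.ray(pb)[0]; A/=np.linalg.norm(A);B/=np.linalg.norm(B)
    t=np.linalg.lstsq(np.c_[A,-B],cb.e-ca.e,rcond=None)[0]
    p,q=ca.e+t[0]*A,cb.e+t[1]*B
    return (p+q)/2,np.linalg.norm(p-q)
def hsv(im): return cv2.cvtColor(im,cv2.COLOR_RGB2HSV)
def blobs(im,lo,hi,amin=8):
    m=cv2.inRange(hsv(im),lo,hi); n,l,st,ce=cv2.connectedComponentsWithStats(m)
    return [(ce[i].round(1),st[i].tolist()) for i in range(1,n) if st[i,4]>=amin],m,l
E
python3 - <<'E'
from h import *
T,S=Cam("top"),Cam("scene")
it=cv2.imread("pics/top0.png")[:,:,::-1].copy(); isc=cv2.imread("pics/scene0.png")[:,:,::-1].copy()
for nm,lo,hi in [("yellow",(22,150,120),(32,255,255)),("blue",(110,150,50),(130,255,255)),("red",(0,200,60),(4,255,255)),("orange",(5,220,150),(14,255,255))]:
    for k,im in (("top",it),("scene",isc)):
        print(nm,k,[(b[0].tolist(),b[1]) for b in blobs(im,lo,hi)[0]][:14])
# jig outline in top
h=hsv(it); m=((h[:,:,2]<45)).astype(np.uint8)*255
m[:190]=0;m[300:]=0;m[:,:220]=0;m[:,345:]=0
cs=max(cv2.findContours(cv2.morphologyEx(m,cv2.MORPH_CLOSE,np.ones((9,9))),0,2)[0],key=cv2.contourArea)
r=cv2.minAreaRect(cs); print(r); c=T.plane(cv2.boxPoints(r),.03); print(c.round(4)); print(np.linalg.norm(np.diff(c,axis=0),axis=1),c.mean(0))
for n,x0,y0,x1,y1 in(("top",130,140,430,300),("scene",180,160,430,300)):
    im={"top":it,"scene":isc}[n]
    cv2.imwrite(f"pics/{n}_crop.png",cv2.resize(im[y0:y1,x0:x1,::-1],None,fx=2.6 if n=="top" else 3,fy=2.6 if n=="top" else 3,interpolation=2))
E
```

```text
yellow top [([150.7, 169.9], [140, 159, 23, 23, 407]), ([558.2, 171.8], [557, 170, 3, 6, 13]), ([551.5, 189.7], [543, 184, 17, 14, 73]), ([285.1, 220.6], [281, 217, 9, 9, 60])]
yellow scene [([45.0, 76.1], [43, 75, 5, 3, 8]), ([453.8, 111.3], [451, 110, 7, 4, 13]), ([464.6, 120.2], [457, 115, 15, 13, 27]), ([262.0, 205.2], [258, 203, 9, 6, 40])]
blue top [([252.2, 233.7], [249, 230, 8, 9, 23])]
blue scene [([24.8, 25.8], [17, 1, 12, 53, 59]), ([72.3, 7.7], [69, 0, 7, 16, 18]), ([321.8, 7.0], [301, 0, 57, 26, 538]), ([47.2, 9.1], [45, 3, 6, 14, 16]), ([77.4, 23.7], [76, 17, 3, 14, 15]), ([51.9, 20.9], [51, 18, 3, 7, 8]), ([1.2, 30.8], [0, 27, 3, 9, 11]), ([56.5, 41.0], [56, 37, 2, 9, 10]), ([6.1, 55.7], [5, 49, 3, 14, 15]), ([78.0, 58.0], [78, 53, 1, 11, 11]), ([59.7, 78.1], [55, 62, 10, 26, 92]), ([95.8, 74.2], [92, 67, 8, 15, 68]), ([78.2, 76.8], [73, 70, 10, 15, 76]), ([41.2, 83.3], [37, 76, 10, 16, 81])]
red top [([300.8, 208.6], [299, 207, 5, 4, 16]), ([158.7, 231.5], [143, 217, 31, 29, 505])]
red scene [([218.0, 7.6], [214, 3, 9, 10, 89]), ([89.9, 75.0], [87, 68, 7, 15, 61]), ([
[... 164 characters left out ...]
 [437, 123, 6, 6, 30]), ([351.9, 187.0], [339, 175, 29, 29, 553]), ([255.2, 242.3], [254, 234, 4, 18, 55]), ([288.5, 244.0], [287, 242, 4, 5, 16]), ([255.9, 267.7], [254, 266, 5, 5, 18])]
orange top [([309.2, 149.8], [308, 147, 5, 7, 8]), ([394.3, 173.4], [369, 160, 53, 30, 338]), ([275.8, 165.3], [275, 162, 3, 8, 9]), ([302.0, 173.5], [297, 171, 10, 8, 19]), ([146.5, 226.5], [145, 223, 4, 8, 8])]
orange scene []
((281.00347900390625, 243.70440673828125), (76.78578186035156, 98.13609313964844), 78.40782928466797)
[[ 0.5528  0.1491  0.03  ]
 [ 0.6156 -0.1238  0.03  ]
 [ 0.4034 -0.1703  0.03  ]
 [ 0.343   0.099   0.03  ]]
[0.27999107 0.21718599 0.27594137] [ 0.47871664 -0.0115075   0.03      ]
```

View pics/top_crop.png

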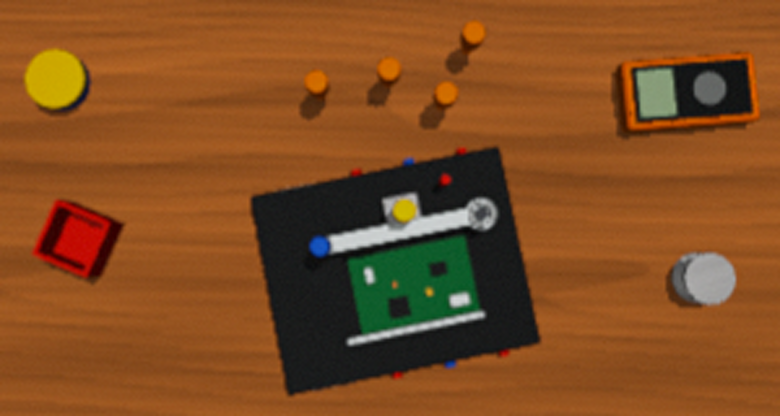

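View pics/scene_crop.png

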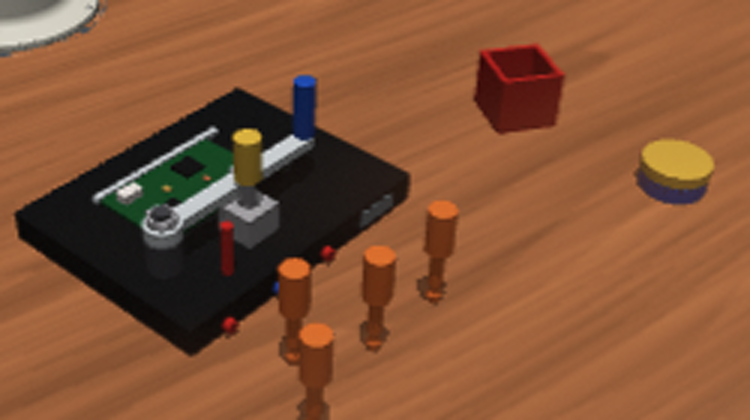

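The crops show jig +x pointing up the image and +y pointing left, with the pin standing clear beside the arm. The decoys stand beyond the +x edge, near where the handle will swing. Next I measure the rest.

```bash
python3 - <<'E'
from h import *
T,S=Cam("top"),Cam("scene")
it=cv2.imread("pics/top0.png")[:,:,::-1].copy(); isc=cv2.imread("pics/scene0.png")[:,:,::-1].copy()
def cen(im,box,lo,hi):
    x0,y0,x1,y1=box; m=cv2.inRange(hsv(im[y0:y1,x0:x1].copy()),lo,hi); ys,xs=np.nonzero(m); 
    c=max(cv2.findContours(m,0,1)[0],key=cv2.contourArea); (a,b),r=cv2.minEnclosingCircle(c); q=cv2.minAreaRect(c)
    return np.array([xs.mean()+x0,ys.mean()+y0]),(a+x0,b+y0,r),len(xs),((q[0][0]+x0,q[0][1]+y0),q[1],q[2]),c[:,0]+[x0,y0]
Y=((20,140,90),(34,255,255));B=((105,140,40),(130,255,255));O=((4,200,120),(16,255,255))
pt=cen(it,(275,210,296,230),*Y); ht=cen(it,(243,225,260,245),*B)
print("pin",pt[:3],T.plane(pt[0],.126)); print("hand",ht[:3],T.plane(ht[0],.130),"circ",T.plane(ht[1][:2],.13))
rp=cen(it,(296,204,306,213),(0,120,60),(6,255,255)); print("post",rp[:3],T.plane(rp[0],.078))
hubc=T.plane([(315.3,222.3)],.074); print("hub",hubc)
jc=np.array([.47872,-.0115]);
# rigid fit
src=np.array([[58,-20],[40,70],[83,-71],[40,-100],[110,140],[110,-140],[-110,-140],[-110,140]])/1000.
corn=np.array([[.5528,.1491],[.6156,-.1238],[.4034,-.1703],[.343,.099]])
dst=np.vstack([T.plane(pt[0],.126)[:,:2],T.plane(ht[0],.130)[:,:2],T.plane(rp[0],.078)[:,:2],hubc[:,:2],corn])
H=((src-src.mean(0)).T@(dst-dst.mean(0))); yaw=np.arctan2(H[0,1]-H[1,0],H[0,0]+H[1,1]); Rm=np.array([[np.cos(yaw),-np.sin(yaw)],[np.sin(yaw),np.cos(yaw)]])
t=dst.mean(0)-Rm@src.mean(0); print("yaw",yaw,"t",t); print("res mm",((src@Rm.T+t-dst)*1000).round(1).tolist())
for a in(0,.35,.7,.72): print("handle",a,Rm@(np.array([.04,-.1])+.17*np.array([np.sin(a),np.cos(a)]))+t)
# scene handle top / pin top check : project
print("scene proj pin top, handle top",S.proj([[*T.plane(pt[0],.126)[0,:2],.126],[*T.plane(ht[0],.13)[0,:2],.13]]))
# pot
m=cv2.inRange(hsv(it[210:255,135:185].copy()),(0,120,40),(6,255,255)); c=max(cv2.findContours(m,0,1)[0],key=cv2.contourArea); q=cv2.minAreaRect(c+np.array([135,210])); bp=T.plane(cv2.boxPoints(q),.06); print("pot",q,bp.round(4).tolist(),bp.mean(0))
bs,_,_=blobs(it[140:190,240:325].copy(),*O,amin=15)
for b in bs: print("decoy",b[0]+[240,140],T.plane(b[0]+[240,140],.095)[0].round(3),b[1])
for nm,p,z in(("tin",(150.7,169.9),.031),("reel",(402,247),.05),("meter",(395,175),.034)): print(nm,T.plane([p],z).round(3))
E
```

```text
pin (array([285.        , 220.72580645]), (285.04545497894287, 220.8636360168457, 4.3717780113220215), 62) [[ 0.53958299 -0.01822638  0.126     ]]
hand (array([252.3559322 , 234.27118644]), (252.54545497894287, 234.22727298736572, 4.501018047332764), 59) [[0.50261241 0.06530983 0.13      ]] circ [[0.50273628 0.06482478 0.13      ]]
post (array([300.95, 208.4 ]), (301.0, 208.375, 2.577040910720825), 20) [[ 0.57598943 -0.06253816  0.078     ]]
hub [[ 0.53911158 -0.1027275   0.074     ]]
yaw 0.22286351563888543 t [ 0.47872728 -0.01187761]
res mm [[0.1, -0.3], [-0.3, -0.1], [-0.6, -0.2], [0.7, 2.2], [2.3, -0.1], [1.4, -0.3], [-1.0, -2.4], [-2.5, 1.3]]
handle 0 [0.5022664  0.06523212]
handle 0.35 [0.56139537 0.0680644 ]
handle 0.7 [0.6179107  0.05044978]
handle 0.72 [0.62091515 0.04885827]
scene proj pin top, handle top [[261.33590868 204.79295201]
 [280.52278386 186.51400615]]
pot ((159.1034698486328, 231.75863647460938), (27.57435417175293, 24.68561363220215), 23.198589324951172) [[0.4863, 0.3736, 0.06], [0.5494, 0.3498, 0.06], [0.521, 0.2784, 0.06], [0.4582, 0.3025, 0.06]] [0.50373203 0.32608891 0.06      ]
decoy [282.  163.8] [ 0.695 -0.008  0.095] [0, 0, 85, 50, 2879]
tin [[0.68  0.367 0.031]]
reel [[ 0.476 -0.349  0.05 ]]
meter [[ 0.682 -0.335  0.034]]
```

```bash
python3 - <<'E'
from h import *
T,S=Cam("top"),Cam("scene")
print("decoys",T.plane([(251.5,171.5),(279.6,166.5),(301.5,175.8),(311.9,152.7)],.096).round(3).tolist())
c=S.plane([(339.5,178.3),(361,175),(367.7,185),(346,189)],.06);print(c.round(4).tolist(),c.mean(0))
isc=cv2.imread("pics/scene0.png");cv2.imwrite("pics/pot_s.png",np.hstack([cv2.resize(isc[165:210,330:380],(500,450),interpolation=2)]))
for C in[(.506,.332),(.5037,.326)]:
    print(S.proj([[*C,.06]]),T.proj([[*C,.06]]))
q=manip.current_q()
def dn(yaw): return (R.from_euler('z',yaw)*R.from_quat([1,0,0,0])).as_quat()
for nm,p in(("pin",(.5395,-.018,.25)),("pinlow",(.5395,-.018,.087)),("pot",(.506,.332,.2)),("h0",(.5023,.0652,.09)),("h7",(.618,.0504,.09)),("h35",(.5614,.068,.09))):
    print(nm,[round(y,2) for y in np.arange(-3.1,3.2,.2618) if manip.solve_ik(p,dn(y)) is not None])
E
```

```text
decoys [[0.671, 0.074, 0.096], [0.687, -0.002, 0.096], [0.663, -0.061, 0.096], [0.727, -0.088, 0.096]]
[[0.4719, 0.3093, 0.06], [0.4945, 0.3785, 0.06], [0.5482, 0.3516, 0.06], [0.5283, 0.2825, 0.06]] [0.51072226 0.3304671  0.06      ]
[[352.83069609 180.88576977]] [[156.99139506 230.85295022]]
[[350.85134267 181.13544045]] [[159.1264187  231.74021311]]
pin [np.float64(-3.1), np.float64(-2.84), np.float64(-2.58), np.float64(-2.31), np.float64(-2.05), np.float64(-1.79), np.float64(-1.53), np.float64(-1.27), np.float64(-1.01), np.float64(-0.74), np.float64(-0.48), np.float64(-0.22), np.float64(0.04), np.float64(0.3), np.float64(0.57), np.float64(0.83), np.float64(1.09), np.float64(1.35), np.float64(1.61), np.float64(1.87), np.float64(2.14), np.float64(2.4), np.float64(2.66), np.float64(2.92), np.float64(3.18)]
pinlow [np.float64(-3.1), np.float64(-2.84), np.float64(-2.58), np.float64(-2.31), np.float64(-2.05), np.float64(-1.79), np.float64(-1.53), np.float64(-1.27), np.float64(-1.01), np.float64(-0.74), np.float64(-0.48), np.float64(-0.22), np.float64(0.04), np.float64(0.3), np.float64(
[... 1339 characters left out ...]
22), np.float64(0.04), np.float64(0.3), np.float64(0.57), np.float64(0.83), np.float64(1.09), np.float64(1.35), np.float64(1.61), np.float64(1.87), np.float64(2.14), np.float64(2.4), np.float64(2.66), np.float64(2.92), np.float64(3.18)]
h35 [np.float64(-3.1), np.float64(-2.84), np.float64(-2.58), np.float64(-2.31), np.float64(-2.05), np.float64(-1.79), np.float64(-1.53), np.float64(-1.27), np.float64(-1.01), np.float64(-0.74), np.float64(-0.48), np.float64(-0.22), np.float64(0.04), np.float64(0.3), np.float64(0.57), np.float64(0.83), np.float64(1.09), np.float64(1.35), np.float64(1.61), np.float64(1.87), np.float64(2.14), np.float64(2.4), np.float64(2.66), np.float64(2.92), np.float64(3.18)]
```

View pics/pot_s.png

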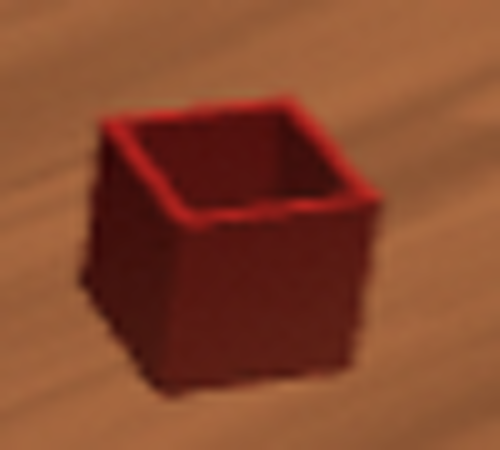

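```bash
cat >> h.py <<'E'
def dn(yaw): return (R.from_euler('z',yaw)*R.from_quat([1,0,0,0])).as_quat()
PIN=(.5395,-.0181); POT=(.508,.331); YAW=.223; JT=np.array([.4787,-.0119])
def handle(a):
    Rm=R.from_euler('z',YAW).as_matrix()[:2,:2]; return Rm@(np.array([.04,-.1])+.17*np.array([np.sin(a),np.cos(a)]))+JT
def st(): print("t",round(manip.current_clock(),2),"p",manip.current_tool_pos().round(4),"gap",round(manip.current_finger_gap(),4),"F",manip.current_force().round(1))
def snap(tag,boxes=None):
    for n in("top","scene"):
        cv2.imwrite(f"pics/{n}_{tag}.png",viewer.get_image(n)[:,:,::-1])
E
python3 - <<'E'
from h import *
manip.move_pose([*PIN,.2],dn(YAW)); st()
manip.servo_line([*PIN,.087],vel=.12); st()
effector.close(f_grip=45); st()
manip.servo_line([*PIN,.105],vel=.04); st()
manip.servo_line([*PIN,.20],vel=.12); st()
snap("lift")
E
```

```text
t 2.51 p [ 0.5397 -0.0166  0.2   ] gap 0.0922 F [ 0.6 -0.   0.1]
t 3.6 p [ 0.5402 -0.0181  0.0877] gap 0.0921 F [ 0.3 -1.2 -0.2]
t 4.67 p [ 0.5399 -0.018   0.0871] gap 0.0235 F [ 1.7  0.2 -0.4]
t 5.28 p [ 0.5398 -0.0182  0.1055] gap 0.0232 F [ 1.4 -0.2 -0.4]
t 6.22 p [ 0.5386 -0.0181  0.1991] gap 0.0232 F [-0.1  0.9 -0.5]
```

View pics/scene_lift.png

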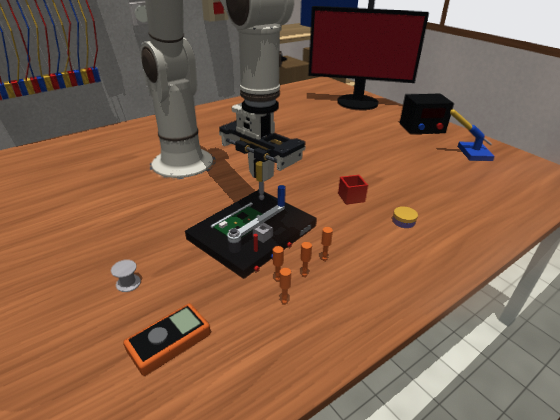

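The pin is out of its socket and hanging from the jaws, with its foot near (262,198). Next I check for slip and move above the pot.

```bash
python3 - <<'E'
from h import *
S=Cam("scene"); print("foot exp",S.proj([[.5386,-.018,.143]]))
manip.servo_line([*POT,.2],vel=.22); st()
snap("pot")
a=cv2.imread("pics/scene_pot.png")[110:230,300:420];b=cv2.imread("pics/top_pot.png")[180:280,100:220]
print("proj foot",S.proj([[*POT,.143]]))
cv2.imwrite("pics/potz.png",np.hstack([cv2.resize(a,(400,400)),cv2.resize(b,(400,400))]))
E
```

```text
foot exp [[261.08761608 198.64263789]]
t 8.06 p [0.5086 0.3294 0.2   ] gap 0.0235 F [ 0.7  0.2 -0.7]
proj foot [[356.67985587 156.25682796]]
```

View pics/potz.png

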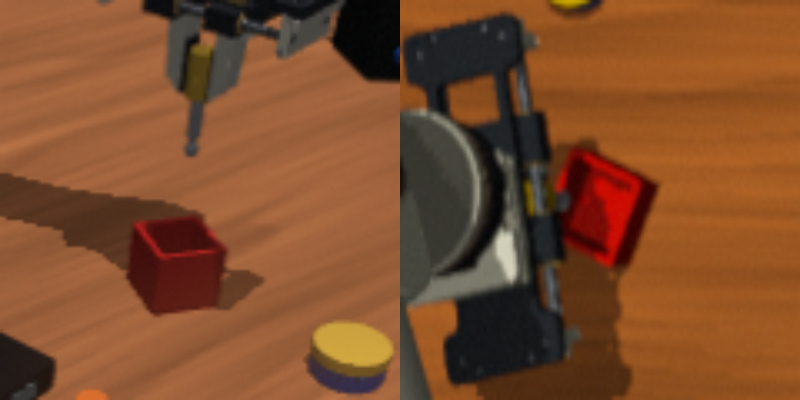

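The foot shows at about (357,156) in the scene view, against a predicted (356.7,156.3), so the pin has not slipped and is above the pot. Lowering it now.

```bash
python3 - <<'E'
from h import *
manip.servo_line([*POT,.11],vel=.15); st()
manip.servo_line([*POT,.068],vel=.06); st()
effector.open_jaws(); manip.sleep(.4); st()
manip.servo_line([*POT,.2],vel=.15); st()
snap("drop")
a=cv2.imread("pics/scene_drop.png")[110:230,300:420];b=cv2.imread("pics/top_drop.png")[180:280,100:220]
cv2.imwrite("pics/dropz.png",np.hstack([cv2.resize(a,(400,400)),cv2.resize(b,(400,400))]))
E
```

```text
t 8.91 p [0.5086 0.3313 0.1107] gap 0.0229 F [-0.9  0.3 -0.5]
t 9.76 p [0.5082 0.3311 0.0681] gap 0.0232 F [ 0.1 -1.2  0.1]
t 11.33 p [0.508 0.331 0.068] gap 0.0919 F [-0.8  0.3  0. ]
t 12.37 p [0.5073 0.3305 0.1989] gap 0.0921 F [-1. -1. -0.]
```

View pics/dropz.png

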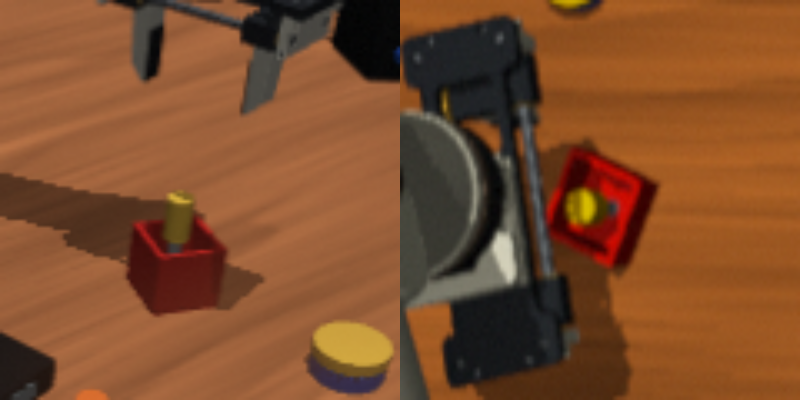

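The pin stands foot down in the pot and the jaws are clear of it. Next is the handle. The arm is unblocked but spring-held shut, so I first confirm in the picture that it has not moved.

```bash
python3 - <<'E'
from h import *
it=cv2.imread("pics/top_drop.png")[:,:,::-1].copy(); T=Cam("top")
for b in blobs(it[220:250,235:275].copy(),(105,140,40),(130,255,255))[0]: print(T.plane(b[0]+[235,220],.13))
p=handle(0); y=-.3
manip.servo_line([*p,.2],ori=dn(y),vel=.2); st()
manip.servo_line([*p,.086],vel=.1); st()
effector.close(f_grip=35); st()
snap("grasp")
a=cv2.imread("pics/scene_grasp.png")[140:300,180:380]
cv2.imwrite("pics/graspz.png",cv2.resize(a,(750,600),interpolation=2))
E
```

```text
[[0.50254096 0.0651943  0.13      ]]
t 13.95 p [0.5023 0.0668 0.1999] gap 0.0917 F [ 0.6 -0.7 -0.5]
t 15.24 p [0.5028 0.0653 0.0866] gap 0.0921 F [-0.   0.4 -0.2]
t 16.36 p [0.5035 0.0649 0.0861] gap 0.0194 F [ 4.3 -1.8 -5.3]
```

View pics/graspz.png

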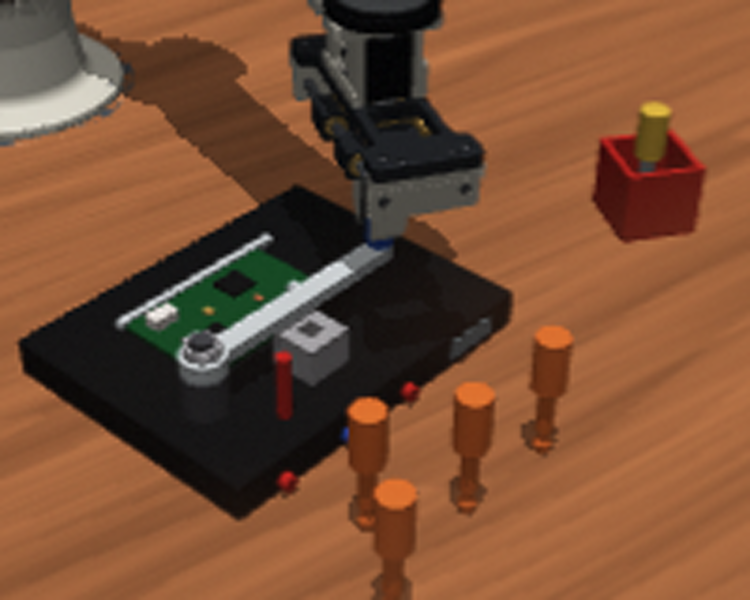

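The handle is between the pads with a 19.4 mm gap, and the pin is still in the pot. Now swinging the arm along its arc, checking force.

```bash
python3 - <<'E'
from h import *
for a in(.12,.25,.38,.5,.6,.68):
    manip.servo_line([*handle(a),.086],vel=.08); st()
    if np.linalg.norm(manip.current_force())>40: print("stop"); break
snap("sw")
a=cv2.imread("pics/scene_sw.png")[140:300,180:380]
cv2.imwrite("pics/swz.png",cv2.resize(a,(750,600),interpolation=2))
E
```

```text
t 16.87 p [0.5214 0.068  0.0859] gap 0.0196 F [-3.4 -2.9  6.1]
t 17.29 p [0.5433 0.0692 0.0859] gap 0.0193 F [-3.6 -1.9  6.5]
t 17.72 p [0.5651 0.0676 0.0859] gap 0.0198 F [-5.6  0.2  7. ]
t 18.12 p [0.5849 0.0637 0.0859] gap 0.0197 F [-5.8 -0.1  8.1]
t 18.48 p [0.6009 0.0586 0.0859] gap 0.0194 F [-6.4  1.1  8.6]
t 18.8 p [0.6134 0.0534 0.086 ] gap 0.0194 F [-5.6  2.   8. ]
```

View pics/swz.png

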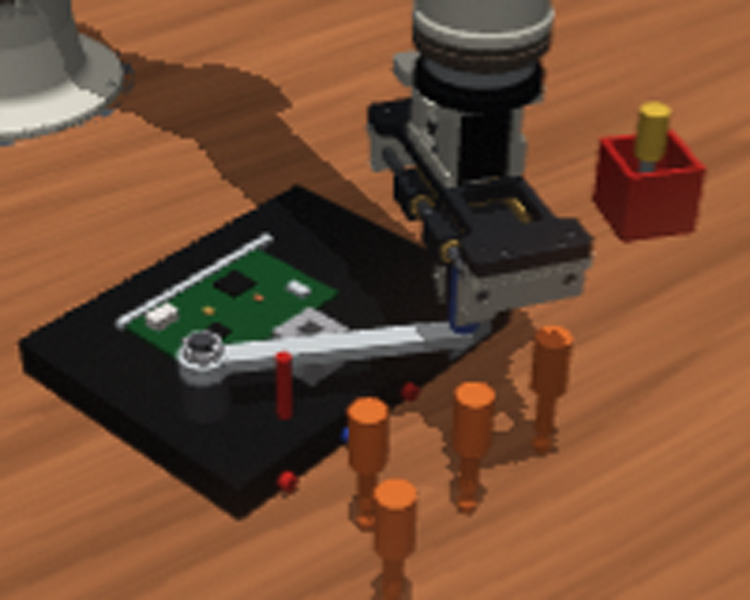

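The arm is nearly at the post and is gripped by the handle. The decoys still stand clear. I push in small steps until the tangential force rises, which marks the stop.

```bash
python3 - <<'E'
from h import *
for a in(.69,.70,.71,.72,.73,.74):
    manip.servo_line([*handle(a),.086],vel=.03); manip.sleep(.3)
    f=np.mean([manip.current_force() for _ in range(4)],0); th=YAW-a
    ft=f[0]*np.cos(th)+f[1]*np.sin(th); print(a,"Ft",round(ft,1)); st()
    if ft<-18: break
snap("end")
for n,(x0,y0) in(("scene",(180,140)),("top",(220,150))):
    cv2.imwrite(f"pics/{n}_endz.png",cv2.resize(cv2.imread(f"pics/{n}_end.png")[y0:y0+160,x0:x0+200],(750,600),interpolation=2))
E
```

```text
0.69 Ft -6.6
t 19.45 p [0.6145 0.0529 0.0859] gap 0.0194 F [-6.2  2.3  8.4]
0.7 Ft -6.6
t 20.0 p [0.616  0.0521 0.086 ] gap 0.0192 F [-6.2  2.3  6.9]
0.71 Ft -7.4
t 20.55 p [0.6174 0.0514 0.0859] gap 0.0194 F [-7.2  2.   6.4]
0.72 Ft -6.7
t 21.1 p [0.6189 0.0506 0.0859] gap 0.0198 F [-6.5  2.1  7.5]
0.73 Ft -7.6
t 21.65 p [0.6199 0.0502 0.0859] gap 0.0192 F [-7.7  1.9  9.3]
0.74 Ft -11.8
t 22.2 p [0.6202 0.0501 0.0859] gap 0.0196 F [-11.    4.4  12.3]
```

View pics/scene_endz.png

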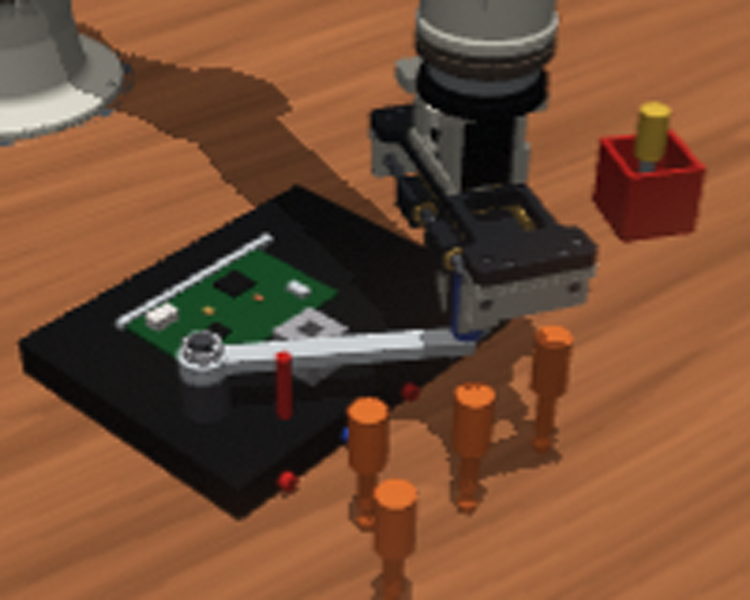

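View pics/top_end.png

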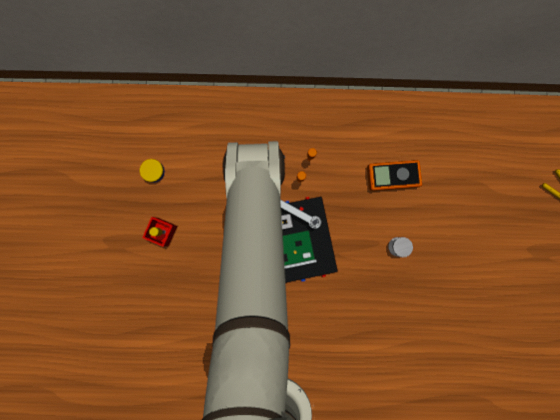

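The hand stalled at (0.620, 0.050) while the target kept advancing and the tangential force rose from 7 to 12 N, so the arm is on its stop. I do a settle check and compare object positions, then hand in.

```bash
python3 - <<'E'
from h import *
manip.sleep(.5); st()
T=Cam("top"); a=cv2.imread("pics/top0.png")[:,:,::-1].copy(); b=viewer.get_image("top").copy()
for nm,(x0,y0,x1,y1),lo,hi,z in(("tin",(130,150,175,190),(22,150,120),(32,255,255),.031),("meter",(360,150,430,200),(3,200,120),(12,255,255),.034),("reel",(385,230,420,265),(0,0,120),(180,60,255),.05)):
    w=[]
    for im in(a,b):
        m=cv2.moments(cv2.inRange(hsv(im[y0:y1,x0:x1].copy()),lo,hi),True); w.append(T.plane([(m['m10']/m['m00']+x0,m['m01']/m['m00']+y0)],z)[0])
    print(nm,"moved mm",((w[1]-w[0])*1000).round(1)[:2])
# board: right part visible
S=Cam("scene"); sa=cv2.imread("pics/scene0.png")[:,:,::-1].copy(); sb=viewer.get_image("scene").copy()
def bd(im): 
    ys,xs=np.nonzero(cv2.inRange(hsv(im[195:250,205:275].copy()),(50,100,30),(85,255,255))); return xs.min(),ys.min(),xs.max(),ys.max(),len(xs)
print("board bbox",bd(sa),bd(sb)); bt=lambda im:(lambda n:(n[1].min(),n[0].max(),n[1].max(),n[0].min()))(np.nonzero(cv2.inRange(hsv(im[225:280,286:325].copy()),(50,100,30),(85,255,255))))
print(bt(a),bt(b))
E
```

```text
t 22.8 p [0.6201 0.05   0.0859] gap 0.0193 F [-12.    4.7  11.8]
tin moved mm [ 0.2 -0. ]
meter moved mm [ 4.7 -7. ]
reel moved mm [-0.2 -0.3]
board bbox (np.int64(9), np.int64(11), np.int64(52), np.int64(39), 426) (np.int64(9), np.int64(11), np.int64(64), np.int64(39), 633)
(np.int64(0), np.int64(39), np.int64(28), np.int64(5)) (np.int64(0), np.int64(39), np.int64(28), np.int64(5))
```

The meter's mask reports about 8 mm, although nothing came near it. I check this by direct image registration before handing in.

```bash
python3 - <<'E'
from h import *
for n,(x0,y0,x1,y1) in(("top",(355,150,435,200)),("scene",(115,295,220,380))):
    a,b=[cv2.cvtColor(cv2.imread(f"pics/{n}{k}.png"),6)[y0:y1,x0:x1].astype(np.float32) for k in("0","_end")]
    print(n,"meter shift px",cv2.phaseCorrelate(a,b),"mean abs diff",np.abs(a-b).mean())
st(); manip.hand_in()
E
```

```text
top meter shift px ((-0.012657123947057869, 0.078767160334273), 0.9857327816486359) mean abs diff 5.866
scene meter shift px ((-0.02123679518708599, -0.017030621870937068), 1.008776185689149) mean abs diff 3.565042
t 22.9 p [0.6201 0.05   0.0859] gap 0.0194 F [-11.1   4.4  12.7]
the job is handed in; nothing more can be done
```

I pulled the lock pin out of its socket and lowered it foot first into the red pot. I then swung the clamp arm back onto its stop by the blue handle and handed the job in while holding it there, at 22.9 s of the 48 s allowed.

- **Arm on its stop:** in the last steps the hand stalled at (0.620, 0.050), which is about 0.71 rad by my fit. The force along the swing rose from 7 to 12 N, as it should against the stop. The pads sit on the handle with a 19.4 mm gap and the grip set to 35 N.
- **Pin:** the final pictures show it foot down in the pot, let go.
- **Tin, reel and board:** the tin and reel moved less than 0.5 mm. The visible edge of the board is unchanged in the top view, and the clamp hides less of it in the scene view.
- **Multimeter:** one check disagreed. The colour mask suggested a shift of about 8 mm, but direct image comparison in both views gave less than 0.1 pixel. I took the mask result as noise, since the arm never went near the meter.

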